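# Roll the longer feed roller onto the scribed line

## Robot

A 7-joint arm with a two-finger parallel gripper is mounted at the origin on a cart in front of the work surface, level with it; the furniture and walls round the work are solid. World frame = base frame: x ahead of the robot, y to its left, z up, the work surface at z = 0. Lengths are in m, angles in rad, forces in N, time in s.
With the tool pointing down it reaches from about 0.35 to 0.9 m from the base axis. Payload 8.1 kg.
Tool frame: the origin (TCP) lies at the very end of the fingers, on their centre line; the grasp point (between the pads) lies tcp_to_grasp behind it (tcp_to_grasp is the distance from the TCP to the grasp point, in m); z points along the fingers, y is the line along which they close (so a half turn about z gives the same grasp; the last joint's range is limited). The gripper opens to 85 mm and grips with 20 to 120 N. Pads are 22 mm wide; open, the fingers measure 114 mm over their backs; the gripper's body (76 mm by 85 mm) begins 54 mm behind the grasp point. The pads swing forward as they close: fully open they stand 13 mm farther back than shut.
Start: joints at [-1.27, 0.434, 0.025, 1.573, -0.012, 1.134, -0.075], TCP at [0.246, 0.575, 0.231] pointing down, gripper open.
Joint ranges: [-2.62, 2.62], [-0.44, 2.09], [-1.27, 1.32], [0.08, 2.57], [-1.32, 4.46], [0.12, 2], [-2.74, 2.74]. Speed limits (rad/s): [2.22, 2.22, 3.01, 3.01, 3.14, 3.14, 3.14].

## Interface

Orientations are given as a unit quaternion [x, y, z, w].
In Python, from plant import read_state, get_image, close_job, tcp_to_grasp gives the robot as it stands.
- The arm moves only by the shell command python3 -m creep 'ROWS' [FORCE]. ROWS is JSON, a list of rows, each a list of 5 numbers: the gripper's target within -1 to 1 (fully open at 1, half-way at 0, shut at -1), then the shift along the tool's x, y, z in cm, then the turn about the tool's z in degrees. A call has 1 to 10 rows; each row shifts and turns the commanded pose from where the row before left it, along the tool's axes as they then stand; what a row does not reach is not made up. A row lasts 1/10 s, in which the tool goes at most 50 mm and 8.59 degrees, less where a joint would pass 70% of its speed; a pose out of reach is approached as far as the arm can. A call with a gripper value outside its range is refused whole. The fingers move at their own pace and stop on an object; FORCE is the grip in N (left out, the last holds). Time passes only in rows, so rows that do not move let the fingers close. It gives the time, the measured TCP pose, the force, the opening and the grip force at its end, in the units of the state.
- read_state(): the state, without advancing time (a new reading comes with each control period).
- get_image(name): name is "scene" or "top"; returns a dict with "frame" (400x640x3 uint8, blue, green, red), "camera_matrix" (3x3 intrinsics, pixels), "cam_to_world" (4x4, takes a point from camera to world coordinates). Camera axes: x right, y down, z forward; pixel columns grow to the right and rows downward; lengths in m; the calibration is good to about 2 mm. A picture is of the moment at which its call begins. There is no depth.
- close_job(): hands the job in; it is judged then, once.
The state is a dict: "time_s": time; "joints": joint angles; "qd": joint speeds; "tau": joint torques, N m; "position": TCP position; "eef_rot": TCP orientation; "force": force on the tool from outside, world axes, zero at the start; "ft_torque": the same for the moment, N m; "gripper_width": finger opening in m; "grasp_force": force on a finger pad.
Only numpy, scipy, OpenCV 4.12 (cv2) and the standard library are available. Lean on these libraries where they do the work, as an engineer would, in place of code of your own. Each camera call takes 0.05 s, during which the arm holds its last target. There are 200 camera calls.

## Task

Two rubber-covered feed rollers lie on the inspection plate, one on each side of the line scribed across its middle. Lay a fingertip on top of the longer roller and push sideways so that it rolls, in several short strokes if need be, until it lies along the line, centred over it; then let go. Always work on the roller's top: do not shove it from low behind, pinch it or lift it, and leave the shorter roller and everything round the plate where they are.

Things in the scene. Friction and masses are not known exactly. Their poses are not given: they have to be found in the camera images.
- plate: Fixed aluminium inspection plate on four rubber feet, 300 mm along its x (the rolling direction, roughly to the robot's left), 170 mm along its y, flat top 30 mm above the worktop; origin on the worktop under its middle, z up. Strips 8 mm wide and 6 mm high along both short ends stop the rollers.
- line (a point): Middle of the dark line (2.5 mm wide, flush) scribed on the plate's top across its full 170 mm width: the line runs along this frame's y, x is the rolling direction, z up.
- long_roller: Longer of two black rubber-covered rollers, the one to move: sleeve 40 mm diameter, 100 mm long, a 10 mm steel journal 15 mm out of each end; 0.15 to 0.3 kg. Lies nearly parallel to the line, 75 to 100 mm to either side of it. Origin at its middle on its axis (y), 20 mm above the plate; x, z turn as it rolls. No slip under a pressed tip, which travels twice as far as it; stops soon when let go.
- short_roller: The shorter roller, same make and diameter (40 mm) but sleeve 56 mm long, 86 mm in all; lies 75 to 100 mm on the other side of the line and must stay there. Origin and axes as for the long roller.
- relay: Bystander: loose clear plug-in relay 22 x 29 x 41 mm high, standing beyond the plate's far edge. Origin under its middle.
- spring_clip: Bystander: loose blue-grey spring clip 18 x 88 x 13 mm lying past the plate's left end. Origin under its middle.
- tape: Bystander: loose roll of black tape 55 mm across, 19 mm high, lying flat beyond the plate's far edge. Origin under its middle.

How it is judged:
By the outcome, as a careful person would: the job done as asked, in the order asked, and still so for the second after the job is handed in, with the robot touching nothing.
It also fails if it takes over 58 s, if anything falls off the work surface, if the arm or the gripper's body presses on something with over 40 N, if the wrist force passes 120 N, or if a joint passes its speed limit or range.

## Working session

There is one attempt and no reset: what is moved stays moved. The work goes in short steps, Python scripts to look and compute and a shell command to move; the robot and the scene stay as the last step left them, time stands still between calls to the robot, and variables do not carry over. Pictures are saved under pics/ and viewed, at most 10 in all, crops included, and the job is handed in when it is done.

```bash
mkdir -p pics; ls; python3 - <<'E'
from plant import *
import cv2
s=read_state();print({k:s[k] for k in("time_s","position","eef_rot","force","gripper_width")},tcp_to_grasp)
for n in("scene","top"):
    d=get_image(n);cv2.imwrite(f"pics/{n}0.png",d["frame"]);print(d["camera_matrix"],d["cam_to_world"])
E
```

```text
pics
{'time_s': 0.0, 'position': array([0.24538032, 0.57424905, 0.23049917]), 'eef_rot': array([ 2.00532207e-01,  9.79686771e-01, -8.07459177e-04, -1.08424174e-04]), 'force': array([ 0.41692778, -0.791527  ,  0.99479408]), 'gripper_width': 0.08517169847393499} 0.0187
[[361.81190524   0.         313.43443289]
 [  0.         361.81190524 196.90684275]
 [  0.           0.           1.        ]] [[ 0.8443198  -0.32501023  0.42601928  0.25549307]
 [-0.53538855 -0.47907147  0.695593   -0.35794244]
 [-0.02198116 -0.81538879 -0.57849628  0.53903602]
 [ 0.          0.          0.          1.        ]]
[[471.66682338   0.         323.94376804]
 [  0.         471.66682338 198.65129342]
 [  0.           0.           1.        ]] [[-0.04518532 -0.97643021  0.21105053  0.42498251]
 [-0.99896875  0.04322558 -0.01389226  0.25605776]
 [ 0.00444204 -0.21146061 -0.97737643  0.91194685]
 [ 0.          0.          0.          1.        ]]
```

View pics/top0.png

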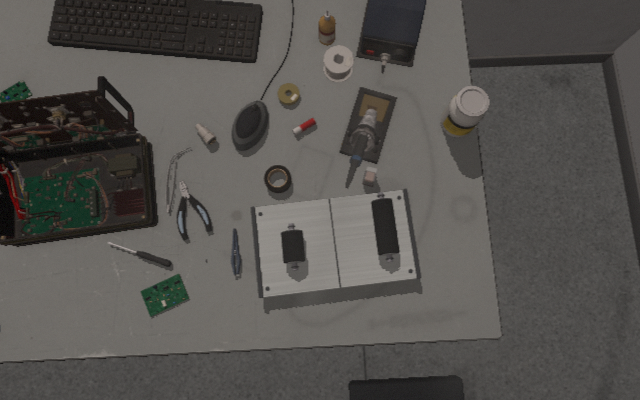

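View pics/scene0.png

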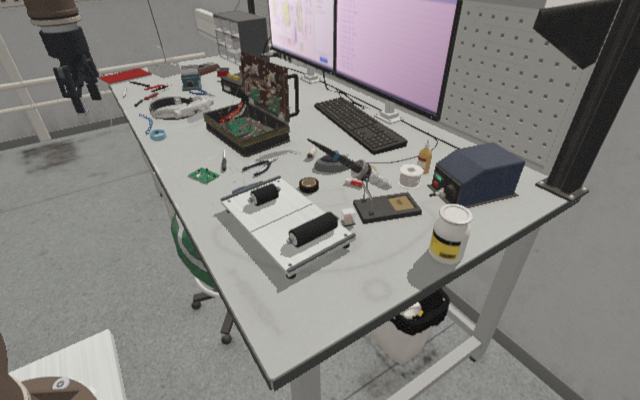

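The top view shows the plate spanning (253,205)–(417,280), with the line from (331,198) to (340,287). The long roller is at about (385,227), right of the line, and the short one is at (293,246).

```bash
cat > m.py <<'E'
from plant import *
import cv2, numpy as np
def cast(d,uv,z):
    uv=np.atleast_2d(uv).astype(float); K=np.array(d["camera_matrix"]);T=np.array(d["cam_to_world"])
    r=np.c_[uv,np.ones(len(uv))]@np.linalg.inv(K).T@T[:3,:3].T
    return T[:3,3]+r*((z-T[2,3])/r[:,2])[:,None]
def rollers(d,box=(262,203,408,278),thr=45):
    g=d["frame"].max(2); x0,y0,x1,y1=box
    m=np.zeros_like(g); m[y0:y1,x0:x1]=(g[y0:y1,x0:x1]<thr)*255
    out=[]
    for c in cv2.findContours(m,cv2.RETR_EXTERNAL,cv2.CHAIN_APPROX_NONE)[0]:
        if cv2.contourArea(c)<250: continue
        r=cv2.minAreaRect(c); b=cv2.boxPoints(r)
        P=cast(d,b,0.05); e=[P[1]-P[0],P[2]-P[1]]; L=[np.linalg.norm(v[:2]) for v in e]
        a=e[int(np.argmax(L))]; a=a*np.sign(a[0])
        out.append(dict(px=np.round(r[0],1),c=P.mean(0)[:2],L=max(L),W=min(L),ang=np.degrees(np.arctan2(a[1],a[0]))))
    return sorted(out,key=lambda o:-o["L"])
def line(d):
    g=d["frame"].mean(2); pts=[]
    for v in range(204,278):
        u0=331.5+(v-203)*0.1; us=np.arange(int(u0)-6,int(u0)+8); w=g[v,us]; w=np.clip(np.median(w)-12-w,0,None)
        if w.sum()>10: pts.append([(w*us).sum()/w.sum(),v])
    P=cast(d,pts,0.03); k,c=np.polyfit(P[:,0],P[:,1],1); r=P[:,1]-k*P[:,0]-c; ok=abs(r)<.002
    k,c=np.polyfit(P[ok,0],P[ok,1],1); return k,c,ok.sum(),r[ok].std()
E
python3 - <<'E'
from m import *
d=get_image("top"); np.set_printoptions(precision=4)
k,c,n,s=line(d); print("line y=kx+c",k,c,n,s,"ang",np.degrees(np.arctan(k)))
for o in rollers(d): print(o,"dist to line",(o["c"][1]-k*o["c"][0]-c)/np.hypot(1,k))
print("plate corners",cast(d,[[253,208],[413,191],[418,277],[262,295]],0.03)[:,:2])
print("relay,tape",cast(d,[[371,176],[278,180]],[0.02,0.02])[:,:2])
im=cv2.resize(d["frame"][180:310,230:440],None,fx=3.7,fy=3.7); cv2.imwrite("pics/c1.png",im)
E
```

```text
line y=kx+c 0.07565039616164444 0.18779900724161994 74 0.0001722388478163135 ang 4.326208038437658
{'px': array([385. , 227.4]), 'c': array([0.5524, 0.1336]), 'L': np.float64(0.09662921266923323), 'W': np.float64(0.03827540223183054), 'ang': np.float64(3.386094318892228)} dist to line -0.09567050352522964
{'px': array([292.7, 246.1]), 'c': array([0.5251, 0.3049]), 'L': np.float64(0.055823884429706365), 'W': np.float64(0.03729714178091851), 'ang': np.float64(3.1320733577029882)} dist to line 0.07711286041131948
plate corners [[0.6032 0.3793]
 [0.6229 0.0719]
 [0.4597 0.0765]
 [0.4401 0.365 ]]
relay,tape [[0.6588 0.1494]
 [0.6587 0.3312]]
```

View pics/c1.png

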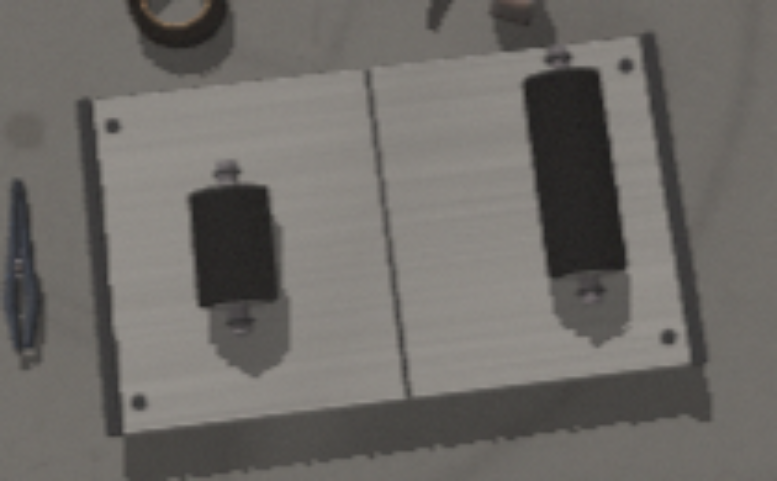

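The line is well fitted (residual 0.2 mm), and the roller lengths and 40 mm width check out. The crop shows the long roller reaching above my mask box (top at v≈198), so its centre is nearer x≈0.555. Next I shut the fingers, turn tool y to the rolling direction and travel across.

```bash
sed -i 's/box=(262,203/box=(262,196/' m.py; python3 -m creep '[[-1,0,0,0,-6.85],[-1,0,0,0,-6.85],[-1,0,0,0,-6.85],[-1,0,0,0,-6.85],[-1,-1.9,-3.3,0,0],[-1,-1.9,-3.3,0,0],[-1,-1.9,-3.3,0,0],[-1,-1.9,-3.3,0,0],[-1,-1.9,-3.3,0,0],[-1,-1.9,-3.3,0,0]]' 20; python3 -m creep '[[-1,-1.9,-3.3,0,0],[-1,-1.9,-3.3,0,0],[-1,-1.9,-3.3,0,0],[-1,-1.9,-3.3,0,0],[-1,0,0,0,0],[-1,0,0,0,0],[-1,0,0,0,0]]'
```

```text
time_s: 1.15
position: [0.3746, 0.3842, 0.2312]
eef_rot: [-0.037, 0.999, -0.0, -0.0]
force: [0.9, 1.2, -0.2]
gripper_width: -0.0003
grasp_force: 0.0
time_s: 1.85
position: [0.4589, 0.2607, 0.2312]
eef_rot: [-0.038, 0.999, 0.0, -0.0]
force: [0.4, 1.1, -0.6]
gripper_width: -0.0001
grasp_force: 0.0
```

```bash
python3 -m creep '[[-1,-1.42,-2.4,0,0],[-1,-1.42,-2.4,0,0],[-1,-1.42,-2.4,0,0],[-1,-1.42,-2.4,0,0],[-1,-1.42,-2.4,0,0],[-1,-1.42,-2.4,0,0],[-1,0,0,3,0],[-1,0,0,3,0],[-1,0,0,3,0],[-1,0,0,3,0]]';python3 -m creep '[[-1,0,0,0,0],[-1,0,0,0,0],[-1,0,0,0,0]]'; python3 - <<'E'
from m import *
d=get_image("scene"); cv2.imwrite("pics/s2.png",cv2.resize(d["frame"][130:300,190:400],None,fx=3.5,fy=3.5))
E
```

```text
time_s: 2.85
position: [0.5548, 0.1243, 0.1101]
eef_rot: [-0.038, 0.999, 0.0, -0.0]
force: [1.1, 0.3, -1.0]
gripper_width: -0.0001
grasp_force: 0.0
time_s: 3.15
position: [0.5562, 0.1234, 0.113]
eef_rot: [-0.038, 0.999, 0.0, 0.001]
force: [0.2, -0.4, 0.1]
gripper_width: 0.0002
grasp_force: 0.0
```

View pics/s2.png

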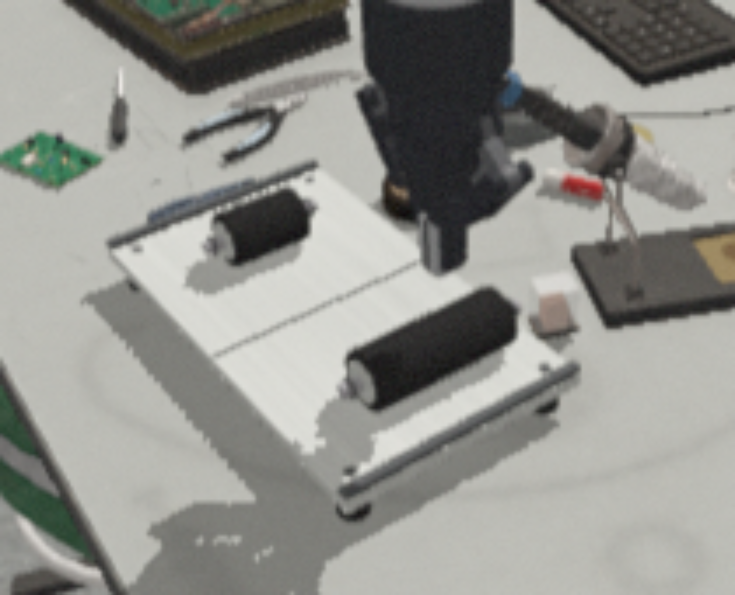

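The crop shows the shut fingertips at (443,265), right above the roller's middle at (435,345), with nothing else in the way. Next I lower to contact.

```bash
python3 -m creep '[[-1,0,0,1.3,0],[-1,0,0,1.3,0],[-1,0,0,1.1,0],[-1,0,0,0,0],[-1,0,0,0,0]]'; for i in 1; do python3 -m creep '[[-1,0,0,0.2,0],[-1,0,0,0.1,0],[-1,0,0,0,0]]'; done
```

```text
time_s: 3.7
position: [0.5549, 0.1223, 0.0737]
eef_rot: [-0.037, 0.999, -0.0, -0.001]
force: [0.0, 0.3, -0.8]
gripper_width: -0.0002
grasp_force: 0.0
time_s: 4.0
position: [0.5554, 0.1225, 0.0714]
eef_rot: [-0.037, 0.999, 0.0, 0.0]
force: [0.6, 0.9, 0.2]
gripper_width: 0.0002
grasp_force: 0.0
```

```bash
python3 -m creep '[[-1,0,0,0.1,0],[-1,0,0,0,0]]' | grep -E 'pos|force: \['; python3 -m creep '[[-1,0,0,0.1,0],[-1,0,0,0,0]]'| grep -E 'pos|force: \['
```

```text
position: [0.5553, 0.1225, 0.0704]
force: [0.2, 0.1, 0.0]
position: [0.5554, 0.1224, 0.0696]
force: [-1.1, -0.6, 2.7]
```

```bash
python3 -m creep '[[-1,0,0,0.1,0],[-1,0,0,0,0]]'| grep -E 'pos|force: \['; python3 -m creep '[[-1,0,0.3,0,0],[-1,0,0.5,0,0],[-1,0,0.5,0,0],[-1,0,0.5,0,0],[-1,0,0.2,0,0],[-1,0,0,0,0]]'| grep -E 'pos|force: \['; python3 - <<'E'
from m import *
d=get_image("top"); cv2.imwrite("pics/t3.png",cv2.resize(d["frame"][180:310,230:440],None,fx=3.5,fy=3.5))
E
```

```text
position: [0.5555, 0.1224, 0.0693]
force: [-3.0, -0.9, 12.3]
position: [0.5541, 0.1435, 0.0699]
force: [-5.9, 0.3, 18.4]
```

View pics/t3.png

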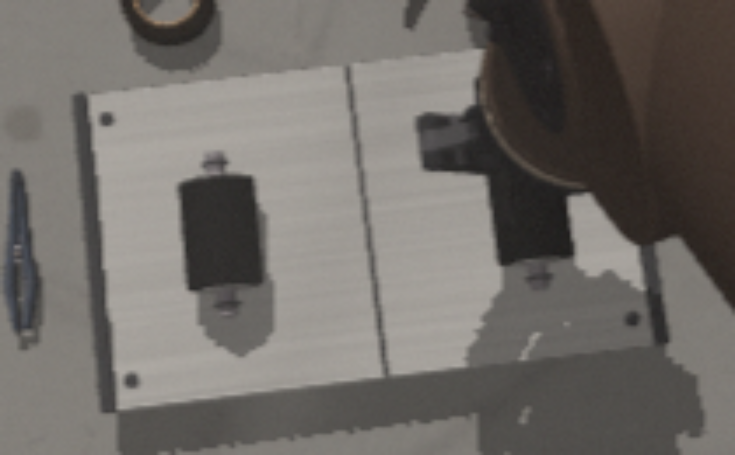

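The near end of the roller moved from about (550,275)/3.7 to (498,262)/3.5 in the crops, about 11 mm for 21 mm of tip travel. So it rolls without slip. I carry on with the strokes.

```bash
python3 -m creep '[[-1,0,0.5,0,0],[-1,0,0.7,0,0],[-1,0,0.5,0,0],[-1,0,0.2,0,0],[-1,0,0,0,0],[-1,0,0,-1,0],[-1,0,-1,0,0],[-1,0,-1,0,0],[-1,0,0,0,0],[-1,0,0,0.8,0]]'| grep -E 'pos|force: \['; python3 -m creep '[[-1,0,0,0,0],[-1,0,0,0,0],[-1,0,0,0.2,0],[-1,0,0,0,0]]'| grep -E 'pos|force: \['
```

```text
position: [0.5545, 0.1407, 0.0707]
force: [1.4, 0.7, -0.3]
position: [0.5536, 0.1415, 0.0691]
force: [-5.7, -2.2, 12.3]
```

```bash
python3 -m creep '[[-1,0,0.4,0,0],[-1,0,0.7,0,0],[-1,0,0.7,0,0],[-1,0,0.7,0,0],[-1,0,0.7,0,0],[-1,0,0.5,0,0],[-1,0,0.3,0,0],[-1,0,0,0,0],[-1,0,0,0,0]]'| grep -E 'pos|force: \['; python3 -m creep '[[-1,0,0,-1,0],[-1,0,0,0,0]]'| grep -E 'pos|force: \['; python3 - <<'E'
from m import *
d=get_image("top"); cv2.imwrite("pics/t4.png",cv2.resize(d["frame"][180:310,230:440],None,fx=3.5,fy=3.5))
E
```

```text
position: [0.5509, 0.1829, 0.0694]
force: [-3.3, 2.0, 11.8]
position: [0.5513, 0.1817, 0.0793]
force: [-0.3, 0.2, 0.8]
```

View pics/t4.png

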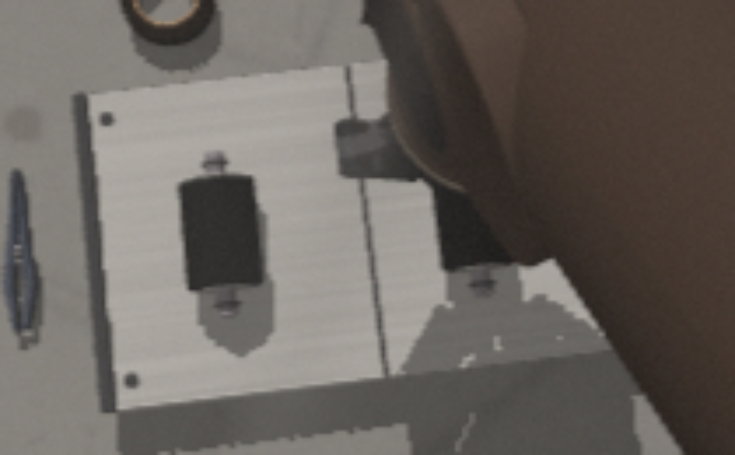

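The near sleeve corner is now at crop (443,270), so the roller has moved about 41 mm in all, as planned. About 55 mm remain, so two more strokes and then an accurate look.

```bash
python3 -m creep '[[-1,0,-0.9,0,0],[-1,0,-0.9,0,0],[-1,0,0,0,0],[-1,0,0,0.8,0],[-1,0,0,0,0],[-1,0,0,0.2,0],[-1,0,0,0,0]]'| grep -E 'pos|force: \['; python3 -m creep '[[-1,0,0.4,0,0],[-1,0,0.7,0,0],[-1,0,0.7,0,0],[-1,0,0.7,0,0],[-1,0,0.7,0,0],[-1,0,0.5,0,0],[-1,0,0.3,0,0],[-1,0,0,0,0],[-1,0,0,0,0]]'| grep -E 'pos|force: \[';python3 -m creep '[[-1,0,0,-1,0],[-1,0,0,0,0],[-1,0,-1,0,0],[-1,0,-1,0,0],[-1,0,0,0,0],[-1,0,0,0.8,0],[-1,0,0,0,0],[-1,0,0,0.2,0],[-1,0,0,0,0]]'| grep -E 'pos|force: \['
```

```text
position: [0.5529, 0.1637, 0.0694]
force: [-2.3, -2.6, 15.4]
position: [0.5501, 0.205, 0.0691]
force: [0.2, 2.5, 9.9]
position: [0.5513, 0.1836, 0.0693]
force: [-2.7, -1.5, 14.7]
```

```bash
python3 -m creep '[[-1,0,0.4,0,0],[-1,0,0.7,0,0],[-1,0,0.7,0,0],[-1,0,0.7,0,0],[-1,0,0.7,0,0],[-1,0,0.5,0,0],[-1,0,0.3,0,0],[-1,0,0,0,0],[-1,0,0,0,0]]'| grep -E 'pos|force: \[';python3 -m creep '[[-1,0,0,-1,0],[-1,0,0,-3,0],[-1,0,0,-3,0],[-1,0,-4,0,0],[-1,0,-4,0,0],[-1,0,-4,0,0],[-1,0,-4,0,0],[-1,0,-4,0,0],[-1,0,0,0,0],[-1,0,0,0,0]]'; python3 - <<'E'
from m import *
d=get_image("top"); cv2.imwrite("pics/t5.png",cv2.resize(d["frame"][180:310,230:440],None,fx=3.5,fy=3.5))
k,c,n,s=0.07565,0.18780,0,0
for o in rollers(d,(262,196,375,280)): print(o,"dist to line",(o["c"][1]-k*o["c"][0]-c)/np.hypot(1,k))
E
```

```text
position: [0.5485, 0.225, 0.0692]
force: [-0.8, 1.5, 10.2]
time_s: 12.2
position: [0.5623, 0.0228, 0.1383]
eef_rot: [-0.036, 0.999, -0.0, -0.0]
force: [0.7, 1.3, -0.0]
gripper_width: -0.0002
grasp_force: 0.0
{'px': array([292.7, 246.1]), 'c': array([0.52507534, 0.30485437]), 'L': np.float64(0.055823884429706365), 'W': np.float64(0.03729714178091851), 'ang': np.float64(3.1320733577029882)} dist to line 0.07711208020147135
```

View pics/t5.png

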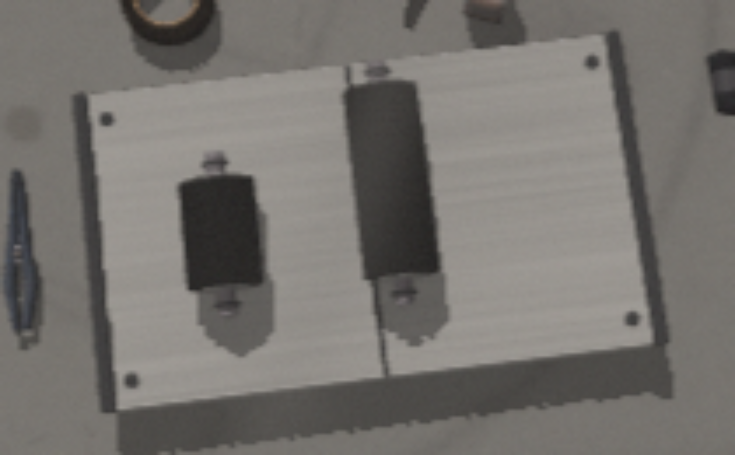

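Only the two rollers are on the plate. The long one is clear in view at crop (392,180), right of the line, but its glare is brighter than my threshold, so I measure again with a higher one.

```bash
python3 - <<'E'
from m import *
d=get_image("top"); k,c=0.07565,0.18780
for t in (72,80,88):
  for o in rollers(d,(322,196,375,280),t): print(t,o["px"],o["c"],o["L"],o["W"],o["ang"],"dist",(o["c"][1]-k*o["c"][0]-c)/np.hypot(1,k))
print(d["frame"].max(2)[[210,230,250],320:364])
E
```

```text
72 [342.2 237.8] [0.53711607 0.21363714] 0.12709072946568123 0.038931270620559594 3.772492979019126 dist -0.014753532803503933
80 [342.2 237.5] [0.53759408 0.21366998] 0.12849719414900698 0.04033302393125695 3.7630315778243313 dist -0.014756850485554519
88 [342.5 238. ] [0.53678252 0.21323173] 0.13018983383329047 0.04070779331808531 3.2638057724619114 dist -0.015132629673823101
[[150 151 149 151 149 149 148 147 106  58  59  59  64  63  63  66  66  69
   64  70  65  67  66  64  64  63  63  58  58  76 127 145 146 146 146 147
  146 145 148 147 148 148 150 150]
 [148 146 150 149 145 147 143 144 143 142 113  72  69  69  67  67  63  69
   66  64  63  61  61  59  57  54  50  53  50  47  44  44  77 126 149 148
  150 147 149 148 149 149 149 149]
 [148 146 145 147 147 146 146 145 144 144 145 144 119  78  61  60  56  55
   55  55  53  53  51  51  49  47  47  48  45  42  44  43  43  42  53 121
  150 150 148 148 149 147 148 148]]
```

```bash
cat >> m.py <<'E'
def axis(d,u0,u1,k=0.07565,c=0.18780,v0=207,v1=255):
    g=d["frame"].max(2).astype(float); mid=[];w=[]
    for v in range(v0,v1):
        r=g[v,u0:u1]; b=np.where(r<100)[0]; a,e=b[0],b[-1]
        l=a-1+(r[a-1]-100)/(r[a-1]-r[a]); h=e+(100-r[e])/(r[e+1]-r[e]); mid.append([u0+(l+h)/2,v]); w.append(h-l)
    P=cast(d,mid,0.05); kk,cc=np.polyfit(P[:,0],P[:,1],1)
    f=lambda x:(kk*x+cc-k*x-c)/np.hypot(1,k)
    print("width px %.1f+-%.1f ang %.2f (line %.2f) dist mm at x=.51,.56,.61:"%(np.mean(w),np.std(w),np.degrees(np.arctan(kk)),np.degrees(np.arctan(k))),np.round(1e3*np.array([f(.51),f(.555),f(.61)]),1),"res",(P[:,1]-kk*P[:,0]-cc).std())
E
python3 - <<'E'
from m import *
axis(get_image("top"),318,372)
E
```

```text
width px 22.0+-0.4 ang 4.15 (line 4.33) dist mm at x=.51,.56,.61: [-14.8 -14.9 -15.1] res 0.00026702520203675245
```

```bash
python3 -m creep '[[-1,-0.07,3.7,0,0],[-1,-0.07,3.7,0,0],[-1,-0.07,3.7,0,0],[-1,-0.07,3.7,0,0],[-1,-0.07,3.7,0,0],[-1,0,0,3,0],[-1,0,0,2.9,0],[-1,0,0,0,0],[-1,0,0,0,0]]'| grep -E 'pos|force: \['
```

```text
position: [0.5518, 0.2093, 0.0794]
force: [-0.5, 0.2, 0.3]
```

```bash
python3 -m creep '[[-1,0,-0.3,0,0],[-1,0,0,0.8,0],[-1,0,0,0,0],[-1,0,0,0.2,0],[-1,0,0,0,0]]'| grep -E 'pos|force: \['
```

```text
position: [0.5529, 0.2056, 0.0699]
force: [-1.2, -0.7, 4.6]
```

```bash
python3 -m creep '[[-1,0,0,0.06,0],[-1,0,0,0,0],[-1,0,0.4,0,0],[-1,0,0.6,0,0],[-1,0,0.6,0,0],[-1,0,0.6,0,0],[-1,0,0.5,0,0],[-1,0,0.28,0,0],[-1,0,0,0,0],[-1,0,0,0,0]]'| grep -E 'pos|force: \[';python3 -m creep '[[-1,0,0,-1,0],[-1,0,0,-3,0],[-1,0,0,-3,0],[-1,0,-4,0,0],[-1,0,-4,0,0],[-1,0,-4,0,0],[-1,0,-4,0,0],[-1,0,-4,0,0],[-1,0,0,0,0],[-1,0,0,0,0]]'| grep -E 'pos|time'; python3 - <<'E'
from m import *
d=get_image("top"); cv2.imwrite("pics/t6.png",cv2.resize(d["frame"][180:310,230:440],None,fx=3.5,fy=3.5))
axis(d,308,366)
E
```

```text
position: [0.5509, 0.2361, 0.0699]
force: [-1.1, 0.0, 9.3]
time_s: 15.75
position: [0.5653, 0.0346, 0.1393]
width px 22.3+-0.5 ang 4.29 (line 4.33) dist mm at x=.51,.56,.61: [0.1 0.1 0. ] res 0.00025667235376806746
```

View pics/t6.png

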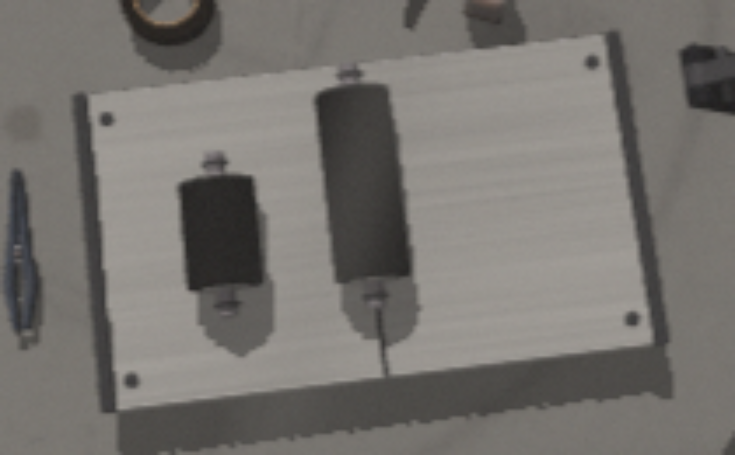

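The roller lies over the line: its near journal at crop (375,292) meets the visible line end, the offset is 0.1 mm and the skew 0.04°. The short roller hasn't moved, and the arm is clear.

```bash
python3 -c "from plant import *; print(close_job())"
```

```text
the job is handed in; nothing more can be done
None
```

The long roller was rolled from its top onto the line, measured about 0.1 mm off centre and under 0.1° skewed, with the short roller unmoved and the surrounding items in the same place in the top view; the job is handed in.

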